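# Register the fold-down tablet with the sprung stylus

### The job

Fold the upright tablet leaf down towards the robot until it lies flat, then take the stylus from its wooden stand and hold it upright with its nib inside the orange ring on the leaf, pressed lightly so that the sprung nib is about half-way in and never pushed hard. Finish while still holding it there in the gripper; do not put it down or let go, and leave the can, the tape roll and the brass weight where they are.

Things in the scene. Friction and masses are not known exactly. Their poses are not given: they have to be found in the camera images.
- leaf (a joint): Angle of the bottom-hinged tablet leaf, a black slab 240 mm wide, 200 mm high, 14 mm thick, in rad: 0 = upright, 1.571 = folded flat towards the robot (its limit); starts at 0 to 0.3. Stiff hinge: it stays where it is left; pushing the free edge over takes 1 to 6 N. The room behind its upper part is free, so it can be pushed over from behind its top edge
- leaf_hinge (a point): Middle of the leaf's lower edge, on the hinge line, mid-thickness, 37 mm above the work surface. Turns with the leaf: y along the hinge line, z from hinge to free edge, x square out of the side with the white map sheet (away from the robot while upright, up when flat; flat, that face is 44 mm above the work surface)
- tablet_base: Fixed wooden base of the tablet, 12 mm thick, 250 mm wide, from 50 mm beyond the hinge line to 220 mm on the robot's side of it, with steel cheeks 50 mm high and 18 mm wide just beyond both ends of the hinge line. Origin on the work surface under the middle of the hinge line; x away from the robot, y along the hinge line
- leaf_edge (a point): Middle of the leaf's free edge (the top edge while upright), in the middle of its thickness, 200 mm from the hinge line; same axes as leaf_hinge
- mark (a point): Centre of the orange ring printed on the map side of the leaf, 22 mm outside, 16 mm inside diameter, orange dot in the middle; 105 mm from the hinge line, up to 80 mm to either side of the leaf's middle. Same axes as leaf_hinge. A blue and a green ring of the same size do not count
- stylus_grip (a point): Centre of the stylus's black round grip, 16 mm diameter, from 42 mm below to 28 mm above this point; z along the stylus, nib to back end. Stylus 132 mm long, 70 to 115 g; under the grip a green collar (26 mm), a 14 mm barrel and the sprung nib, its point 104 mm below here when out. Starts upright in its stand, nib down, this point 118 mm above the work surface; must rise 60 mm to leave it
- nib_tip (a point): Point of the steel nib (4 mm diameter, round end), on the axis of the stylus
- nib (a joint): How far the sprung nib is pushed into the stylus, in m: 0 = fully out, 0.012 = fully in. The spring takes 350 N per metre: about 2 N half-way in, 4 N fully in
- stylus_stand: Fixed wooden block 60 x 60 mm, 70 mm high, with an upright through hole of 17 mm diameter in its middle in which the stylus hangs by its collar. Origin at the centre of its underside
- can_mid (a point): Centre of an upright spray can, 52 mm diameter, 160 mm high: leave alone
- tape_mid (a point): Centre of a yellow tape roll lying flat, 80 mm diameter, 25 mm high: leave alone
- weight_mid (a point): Centre of a brass paperweight with a knob, 50 mm diameter, 50 mm high: leave alone
There are look-alikes about, which are no part of the job. What is shaped like the part that bears stylus_grip but turquoise is not meant.

How it is judged:
By the outcome, as a careful person would: the job done as asked, in the order asked, and still so for the second after the job is handed in, while the arm keeps its last pose, push and grip.
It also fails if it takes over 54 s, if anything falls off the work surface, if the arm or the gripper's body presses on something with over 40 N, if the wrist force passes 120 N, or if a joint passes its speed limit or range.

### The arm

A 7-joint arm with a two-finger parallel gripper is mounted at the origin on the work surface. World frame = base frame: x ahead of the robot, y to its left, z up, the work surface at z = 0. Lengths are in m, angles in degrees, forces in N, time in s.
With the tool pointing down it reaches from about 0.4 to 0.925 m from the base axis. Payload 5.6 kg.
Tool frame: the origin (TCP) lies between the finger pads; the fingertips stand 19 mm ahead of it and the grasp point (between the pads) is the TCP (r.nose_length is the distance from the TCP to the fingertips, in m); z points along the fingers, y is the line along which they close (so a half turn about z gives the same grasp; the last joint's range is limited). The gripper opens to 85 mm and grips with 20 to 120 N. Pads are 22 mm wide; open, the fingers measure 114 mm over their backs; the gripper's body (76 mm by 85 mm) begins 54 mm behind the grasp point. The pads swing forward as they close: fully open they stand 13 mm farther back than shut.
Start: joints at [66.52, 26.786, -0.665, 91.828, 0.344, 61.387, -3.226], TCP at [0.233, -0.607, 0.25] pointing down, gripper open.
Joint ranges: [-144.91, 144.91], [-17.63, 115.5], [-89.93, 88.59], [15.96, 139.68], [-74.01, 254.01], [8.47, 105.57], [-167.45, 167.45]. Speed limits (degrees/s): [147.25, 147.25, 180, 180, 180, 180, 180].

### API

Orientations are given as [roll, pitch, yaw] about the fixed x, y, z axes, in that order (R = Rz(yaw) Ry(pitch) Rx(roll)).
In Python, from bench import r, eyes gives the robot as it stands.
- The arm moves only by the shell command python3 -m creep 'ROWS' [FORCE]. ROWS is a JSON object of lists of equal length, an entry for each row: "grip": the opening, from 0 (shut) to 1 (fully open); "slide": the shift along the tool's x, y, z in mm, a list of three; "delta_rot": the turn, a rotation vector about the tool's x, y, z in rad, a list of three. In form: {"grip": [grip, ...], "slide": [[x, y, z], ...], "delta_rot": [[wx, wy, wz], ...]}. A call has 1 to 12 rows; each row shifts and turns the commanded pose from where the row before left it, along the tool's axes as they then stand; what a row does not reach is not made up. A row lasts 1/12 s, in which the tool goes at most 41.7 mm and 7.16 degrees, less where a joint would pass 70% of its speed; a pose out of reach is approached as far as the arm can. A call is refused whole if a number of a shift passes 41.7 or a number of a turn 0.125, either way. A call with a gripper value outside its range is refused whole. The fingers move at their own pace and stop on an object; FORCE is the grip in N (left out, the last holds). Time passes only in rows, so rows that do not move let the fingers close. It gives the time, the measured TCP pose, the force, the opening and the grip force at its end, in the units of the state.
- r.observe(): the state, without advancing time (a new reading comes with each control period).
- eyes.camera(name): name is "scene" or "top"; returns a dict with "img" (420x560x3 uint8, blue, green, red), "camera_matrix" (3x3 intrinsics, pixels), "rvec" (rotation vector, rad) and "tvec" (3), from world to camera coordinates, as OpenCV has them. Camera axes: x right, y down, z forward; pixel columns grow to the right and rows downward; lengths in m; the calibration is good to about 2 mm. A picture is of the moment at which its call begins. There is no depth.
- r.finish_job(): hands the job in; it is judged then, once.
The state is a dict: "t": time; "q": joint angles; "qvel": joint speeds; "joint_efforts": joint torques, N m; "position": TCP position; "tool_rot": TCP orientation; "wrist_force": force on the tool from outside, world axes, zero at the start; "torque": the same for the moment, N m; "finger_gap": finger opening in m; "gripper_force": force on a finger pad.
Only numpy, scipy, OpenCV 4.12 (cv2) and the standard library are available. Lean on these libraries where they do the work, as an engineer would, in place of code of your own. Each camera call takes 0.05 s, during which the arm holds its last target. There are 200 camera calls.

## Working session

There is one attempt and no reset: what is moved stays moved. The work goes in short steps, Python scripts to look and compute and a shell command to move; the robot and the scene stay as the last step left them, time stands still between calls to the robot, and variables do not carry over. Pictures are saved under pics/ and viewed, at most 10 in all, crops included, and the job is handed in when it is done.

```bash
ls; mkdir -p pics; cat > h.py <<'E'
import numpy as np,cv2
from bench import r,eyes
def snap(n,name):
    c=eyes.camera(n); cv2.imwrite(f'pics/{name}.png',c['img']); np.savez(f'pics/{name}.npz',**{k:np.array(v) for k,v in c.items()}); return c
def ray(c,uv):
    K=np.array(c['camera_matrix']);R=cv2.Rodrigues(np.array(c['rvec']).astype(float))[0];t=np.array(c['tvec']).ravel()
    d=R.T@np.linalg.inv(K)@np.array([uv[0],uv[1],1.]); return -R.T@t,d
def atz(c,uv,z):
    o,d=ray(c,uv); return (o+d*(z-o[2])/d[2]).round(4)
def proj(c,p):
    return cv2.projectPoints(np.array(p,float).reshape(-1,3),np.array(c['rvec']).astype(float),np.array(c['tvec']).astype(float),np.array(c['camera_matrix']),None)[0].reshape(-1,2).round(1)
def ld(name): return dict(np.load(f'pics/{name}.npz'))
E
python3 - <<'E'
from h import *
a=snap('scene','s0');b=snap('top','t0')
for c in(a,b):print(ray(c,(280,210)))
cv2.imwrite('pics/both.png',cv2.resize(np.vstack([a['img'],b['img']]),None,fx=.714,fy=.714))
print(r.observe())
E
```

```text
pics
(array([ 1.33177879, -0.31035703,  0.77314936]), array([-0.76594949,  0.28913891, -0.57425239]))
(array([ 0.34229638, -0.0127794 ,  1.17295322]), array([ 0.19086273, -0.00436642, -0.98171107]))
{'t': 0.1, 'q': array([66.52075189, 26.8313198 , -0.66567854, 91.87676825,  0.34357892,
       61.38688957, -3.22702076]), 'qvel': array([ 0.0393808 , -0.20787716, -0.00469562, -0.16968394,  0.04481004,
       -0.1553115 , -0.07523778]), 'joint_efforts': array([ 6.32674510e-04, -5.33517587e+01,  2.15290266e-02, -2.51966143e+01,
        1.15223299e-02,  4.34976901e-03, -2.04921912e-05]), 'position': array([ 0.23287982, -0.60633219,  0.24942131]), 'tool_rot': array([-1.79907209e+02,  6.12521500e-03,  2.10112764e+01]), 'wrist_force': array([-0.33551697,  0.3799705 ,  0.38239352]), 'torque': array([-0.02027673, -0.01712917,  0.04594581]), 'gripper_force': 0.0, 'finger_gap': 0.08547722359317901}
```

View pics/s0.png

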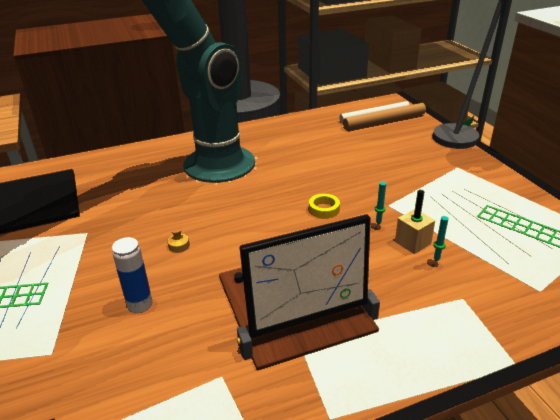

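View pics/t0.png

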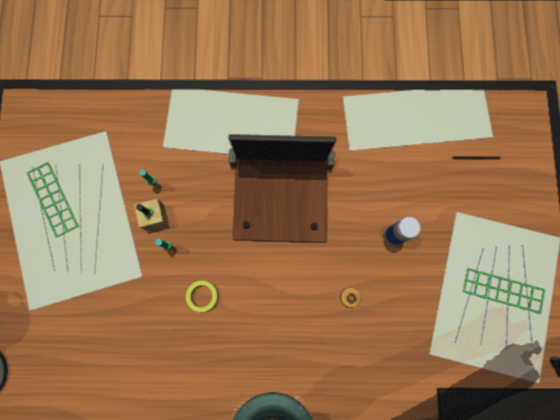

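Candidates for the stylus in the scene view: turquoise at (381,205), black-gripped in the wooden stand at (419,205), and turquoise at (440,240). The black one in the stand fits. The orange ring is at about (337,270), with blue at (268,260) and green at (345,294). I'll confirm both in enlarged crops.

```bash
python3 - <<'E'
from h import *
a,b=ld('s0'),ld('t0')
f=lambda i,x,y,w,h,s:cv2.resize(i[y:y+h,x:x+w],None,fx=s,fy=s,interpolation=cv2.INTER_CUBIC)
A=f(a['img'],370,170,100,75,4);B=f(b['img'],120,160,100,75,4)
C=f(a['img'],230,210,160,120,2.5);D=f(b['img'],210,120,160,120,2.5)
cv2.imwrite('pics/crop.png',np.vstack([np.hstack([A,B]),np.hstack([C,D])]))
E
```

```text
(no output)
```

View pics/crop.png

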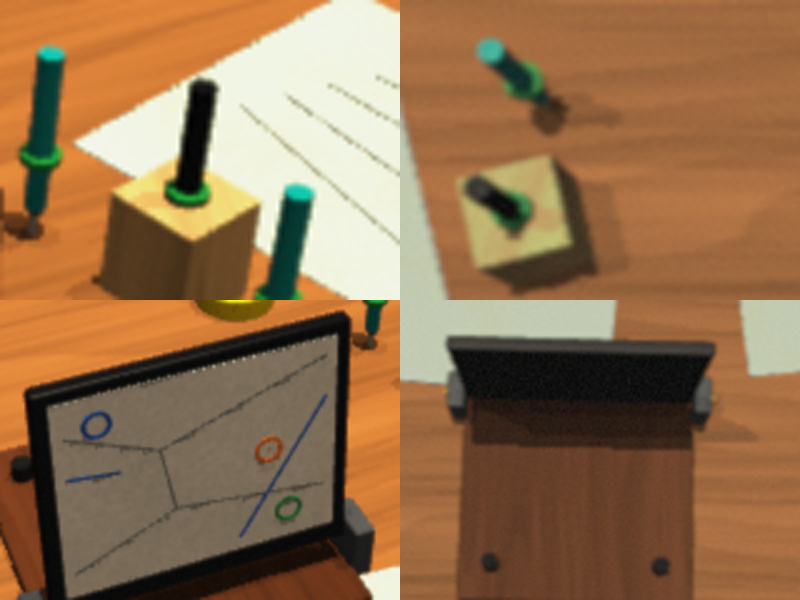

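Confirmed: the stylus has a black grip and green collar and stands in the stand at scene (420,205). The orange ring is at scene (337,270). The leaf's top edge in the top view runs from (229,135) to (336,138).

```bash
python3 - <<'E'
from h import *
a,b=ld('s0'),ld('t0')
print('sty top',atz(b,(139.5,207),.146),'scene',atz(a,(421,191.5),.146),'stand ctr',atz(b,(148.5,212.5),.07))
nl,nr=atz(b,(233.5,240),.012),atz(b,(327,242),.012);print('base near',nl,nr,np.linalg.norm(nl-nr))
print('cheeks',atz(b,(232.5,153),.05),atz(b,(331,155),.05))
l,rr=atz(b,(229.5,138),.235),atz(b,(335,141),.235);print('edge',l,rr,np.linalg.norm(l-rr))
u=(nl-nr)/np.linalg.norm(nl-nr);u[2]=0;x=np.array([u[1],-u[0],0]);
h=(nl+nr)/2+x*.22;h[2]=.037;print('yaw',np.degrees(np.arctan2(x[1],x[0])),'hinge',h)
for th in(0,.1,.2,.3):
  ax=x*np.cos(th)+np.array([0,0,np.sin(th)]);az=np.array([0,0,np.cos(th)])-x*np.sin(th)
  cs=[h+u*s*.12+az*.2+ax*d for s in(1,-1) for d in(.007,-.007)]
  print(th,proj(b,cs).tolist(),proj(a,cs).tolist())
  # mark lateral from ray-plane
  o,d=ray(a,(337.2,270));n=ax;p=o+d*(n@(h+ax*.007-o))/(n@d);print('mark y',u@(p-h),'z',az@(p-h))
for n,uv,z in(('can',(408,228),.16),('tape',(202,296),.025),('weight',(350,297),.05)):print(n,atz(b,uv,z))
E
```

```text
sty top [0.5485 0.3149 0.146 ] scene [0.5531 0.3175 0.146 ] stand ctr [0.5496 0.3155 0.07  ]
base near [0.4872 0.1045 0.012 ] [ 0.4824 -0.1418  0.012 ] 0.24634676778882245
cheeks [0.7138 0.1079 0.05  ] [ 0.7088 -0.1522  0.05  ]
edge [0.6874 0.0954 0.235 ] [ 0.6808 -0.1387  0.235 ] 0.23419301868330744
yaw -1.1164633869284746 hinge [ 0.70475823 -0.02293664  0.037     ]
0 [[229.0, 126.3], [228.7, 132.2], [336.8, 128.4], [336.8, 134.4]] [[373.8, 221.5], [369.9, 217.1], [242.0, 254.9], [239.5, 249.8]]
mark y 0.053621291131027045 z 0.10962913331902782
0.1 [[228.6, 134.8], [228.5, 141.0], [336.8, 137.0], [336.7, 143.2]] [[368.3, 215.4], [364.5, 211.9], [238.4, 247.7], [236.1, 243.5]]
mark y 0.058858033020539574 z 0.09944772542869816
0.2 [[228.4, 143.7], [228.3, 150.1], [336.7, 145.9], [336.5, 152.3]] [[362.9, 210.5], [359.2, 207.8], [235.1, 241.8], [232.9, 238.4]]
mark y 0.06326831125403959 z 0.09168214072610043
0.3 [[228.2, 152.8], [228.2, 159.2], [336.4, 155.0], [336.2, 161.4]] [[357.7, 206.7], [354.2, 204.8], [232.1, 237.2], [230.1, 234.6]]
mark y 0.06709820677159528 z 0.08570614170702655
can [ 0.4975 -0.3129  0.16  ]
tape [0.3418 0.1807 0.025 ]
weight [ 0.3402 -0.1924  0.05  ]
```

```bash
python3 -m creep '{"grip":[0,0,0,0,0,0,0,0,0,0,0,0],"slide":[[0,0,-33],[0,0,-33],[0,0,-33],[26,-27,0],[26,-27,0],[26,-27,0],[26,-27,0],[26,-27,0],[26,-27,0],[26,-27,0],[26,-27,0],[26,-27,0]],"delta_rot":[[0,0,0.122],[0,0,0.122],[0,0,0.122],[0,0,0],[0,0,0],[0,0,0],[0,0,0],[0,0,0],[0,0,0],[0,0,0],[0,0,0],[0,0,0]]}' 30
```

```text
t: 1.1
position: [0.4677, -0.362, 0.349]
tool_rot: [-180.0, 0.0, 0.0]
wrist_force: [1.4, -0.3, -0.5]
finger_gap: 0.0004
gripper_force: 0.0
```

```bash
python3 -m creep '{"grip":[0,0,0,0,0,0,0,0,0,0,0,0],"slide":[[26,-28,0],[26,-28,0],[26,-28,0],[26,-28,0],[26,-28,0],[26,-28,0],[26,-28,0],[26,-28,0],[26,-28,0],[26,-28,0],[26,-28,0],[26,-28,0]],"delta_rot":[[0,0,0],[0,0,0],[0,0,0],[0,0,0],[0,0,0],[0,0,0],[0,0,0],[0,0,0],[0,0,0],[0,0,0],[0,0,0],[0,0,0]]}'
```

```text
t: 2.1
position: [0.7794, -0.026, 0.3485]
tool_rot: [180.0, 0.1, 0.0]
wrist_force: [0.2, -0.2, 0.4]
finger_gap: 0.0001
gripper_force: 0.0
```

```bash
python3 -m creep '{"grip":[0,0,0,0,0,0,0,0,0],"slide":[[0,0,31],[0,0,31],[0,0,31],[0,0,31],[-15,0,0],[-15,0,0],[-15,0,0],[-15,0,0],[-15,0,0]],"delta_rot":[[0,0,0],[0,0,0],[0,0,0],[0,0,0],[0,0,0],[0,0,0],[0,0,0],[0,0,0],[0,0,0]]}'
```

```text
t: 2.85
position: [0.7032, -0.0275, 0.2244]
tool_rot: [-180.0, -0.0, 0.0]
wrist_force: [6.6, -0.4, -2.8]
finger_gap: -0.0002
gripper_force: 2.4
```

```bash
python3 -m creep '{"grip":[0,0,0,0,0,0,0,0,0,0,0,0],"slide":[[-15,0,2],[-15,0,3],[-16,0,6],[-16,0,6],[-14,0,9],[-15,0,9],[-12,0,11],[-13,0,12],[-10,0,14],[-10,0,14],[-7,0,15],[-7,0,16]],"delta_rot":[[0,0,0],[0,0,0],[0,0,0],[0,0,0],[0,0,0],[0,0,0],[0,0,0],[0,0,0],[0,0,0],[0,0,0],[0,0,0],[0,0,0]]}'
```

```text
t: 3.85
position: [0.5542, -0.0267, 0.1084]
tool_rot: [-179.9, -0.2, 0.1]
wrist_force: [2.2, 1.1, 0.6]
finger_gap: -0.0003
gripper_force: 1.3
```

```bash
python3 -m creep '{"grip":[0,0,0,0,0],"slide":[[-3,0,12],[-3,0,12],[-1,0,10],[0,0,6],[0,0,4]],"delta_rot":[[0,0,0],[0,0,0],[0,0,0],[0,0,0],[0,0,0]]}'
```

```text
t: 4.27
position: [0.546, -0.0275, 0.0633]
tool_rot: [180.0, 0.1, 0.0]
wrist_force: [-1.3, 0.3, 2.9]
finger_gap: 0.0001
gripper_force: 0.9
```

```bash
python3 -m creep '{"grip":[0,0,0,0,0],"slide":[[0,0,1],[0,0,1],[0,0,1],[0,0,1],[0,0,0]],"delta_rot":[[0,0,0],[0,0,0],[0,0,0],[0,0,0],[0,0,0]]}'
```

```text
t: 4.68
position: [0.5461, -0.0275, 0.0629]
tool_rot: [179.9, 0.1, 0.0]
wrist_force: [-10.9, 0.8, 27.2]
finger_gap: -0.0003
gripper_force: 13.3
```

```bash
python3 -m creep '{"grip":[0,0,0,0,0,0,0,0.5,0.5,0.5,0.5,0.5],"slide":[[0,0,-20],[0,0,-40],[0,0,-40],[0,0,-40],[0,0,-40],[0,-40,-20],[0,-41,0],[0,-41,0],[0,-41,0],[0,-41,0],[0,-41,0],[0,-20,0]],"delta_rot":[[0,0,0],[0,0,0],[0,0,0],[0,0,0],[0,0,0],[0,0,0],[0,0,0],[0,0,0],[0,0,0],[0,0,0],[0,0,0],[0,0,0]]}'
python3 - <<'E'
from h import *
a=snap('scene','s1');b=snap('top','t1')
f=lambda i,x,y,w,h,s:cv2.resize(i[y:y+h,x:x+w],None,fx=s,fy=s,interpolation=cv2.INTER_CUBIC)
cv2.imwrite('pics/crop1.png',np.hstack([np.vstack([f(a['img'],200,210,190,140,2),f(b['img'],200,120,190,140,2)]),np.vstack([f(a['img'],360,110,126,93,3),f(b['img'],90,140,126,93,3)])]))
E
```

```text
t: 5.68
position: [0.5453, 0.2406, 0.2593]
tool_rot: [-179.8, -0.0, 0.4]
wrist_force: [0.1, 0.6, 0.8]
finger_gap: 0.0425
gripper_force: 0.0Traceback (most recent call last):
  File "<stdin>", line 4, in <module>
    return _nx.concatenate(arrs, 1, dtype=dtype, casting=casting)
           ~~~~~~~~~~~~~~~^^^^^^^^^^^^^^^^^^^^^^^^^^^^^^^^^^^^^^^
ValueError: all the input array dimensions except for the concatenation axis must match exactly, but along dimension 0, the array at index 0 has size 560 and the array at index 1 has size 558
```

```bash
python3 - <<'E'
from h import *
a,b=ld('s1'),ld('t1')
f=lambda i,x,y,w,h,s:cv2.resize(i[y:y+h,x:x+w],None,fx=s,fy=s,interpolation=cv2.INTER_CUBIC)
cv2.imwrite('pics/crop1.png',np.vstack([np.hstack([f(b['img'],215,140,134,100,3),f(a['img'],220,220,133,100,3)]),np.hstack([f(a['img'],370,150,100,75,4),f(b['img'],100,160,100,75,4)])[:,:801]])) if 0 else cv2.imwrite('pics/crop1.png',np.vstack([np.hstack([f(b['img'],210,140,133,100,3),f(a['img'],220,220,133,100,3)]),np.hstack([f(a['img'],370,140,133,100,3),f(b['img'],100,150,133,100,3)])]))
E
```

```text
(no output)
```

View pics/crop1.png

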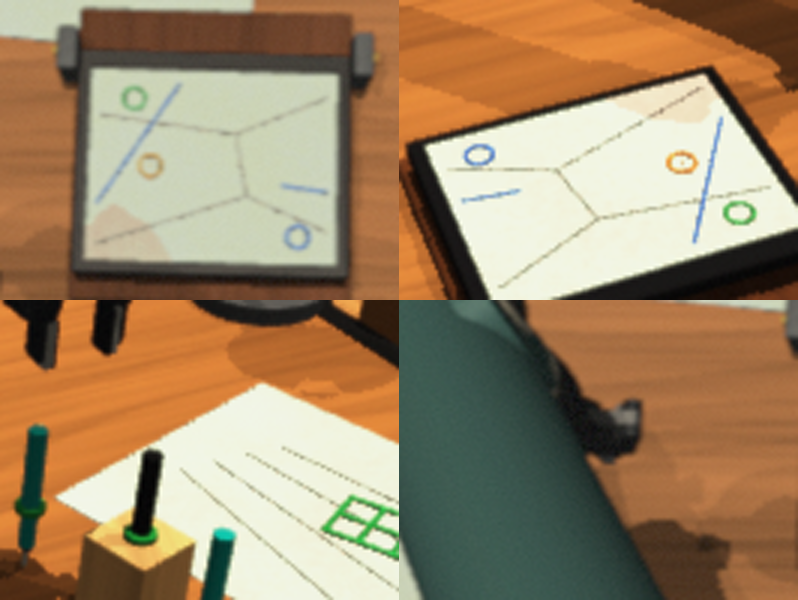

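The leaf lies flat. The orange ring is at top (260,195) and scene (314,274), and the stylus is undisturbed. I'll measure the mark.

```bash
python3 - <<'E'
from h import *
for n,c0 in(('t1',(260,195)),('s1',(314,274))):
  c=ld(n);g=c['img'].astype(int)
  m=(g[...,2]-g[...,0]>45)&(abs(np.mgrid[:420,:560][0]-c0[1])<9)&(abs(np.mgrid[:420,:560][1]-c0[0])<9)
  y,x=np.nonzero(m);uv=((x.min()+x.max())/2,(y.min()+y.max())/2);print(n,len(x),uv,x.mean(),y.mean(),atz(c,(x.mean(),y.mean()),.044),atz(c,uv,.044))
a,b=ld('s0'),ld('t0')
# stylus axis: triangulate by least squares
A=[];B=[]
for c,uv in((b,(139.5,207)),(a,(421,191.5))):
  o,d=ray(c,uv);d/=np.linalg.norm(d);P=np.eye(3)-np.outer(d,d);A.append(P);B.append(P@o)
print(np.linalg.solve(sum(A),sum(B)))
c=ld('s1');print('stylus s1',atz(c,(370+152/3,140+152/3),.146))
E
```

```text
t1 38 (np.float64(260.0), np.float64(195.0)) 259.60526315789474 194.6315789473684 [0.6026 0.0355 0.044 ] [0.6016 0.0345 0.044 ]
s1 51 (np.float64(314.0), np.float64(273.5)) 313.94117647058823 273.6470588235294 [0.6026 0.0367 0.044 ] [0.6022 0.037  0.044 ]
[0.54998831 0.3176324  0.14342356]
stylus s1 [0.55   0.3188 0.146 ]
```

```bash
python3 -m creep '{"grip":[0.7,0.7,0.7,0.7,0.7,0.7],"slide":[[2,-38,0],[2,-38,0],[0,0,30],[0,0,35],[0,0,0],[0,0,0]],"delta_rot":[[0,0,0],[0,0,0],[0,0,0],[0,0,0],[0,0,0],[0,0,0]]}'
python3 - <<'E'
from h import *
a=snap('scene','s2');o=r.observe();print(o['position'],o['tool_rot'])
i=cv2.resize(a['img'][110:260,320:520],None,fx=4,fy=4,interpolation=cv2.INTER_CUBIC)
p=o['position'];print(proj(a,[p,[.55,.3176,.146]]))
cv2.imwrite('pics/c2.png',i)
E
```

```text
t: 6.28
position: [0.5501, 0.3086, 0.1923]
tool_rot: [179.8, 0.2, -0.1]
wrist_force: [0.3, -0.3, -0.5]
finger_gap: 0.0596
gripper_force: 0.0
[0.55120054 0.30953638 0.1944206 ] [ 1.79957885e+02  2.77323822e-03 -5.89923821e-02]
[[420.4 173. ]
 [420.2 190.8]]
```

View pics/c2.png

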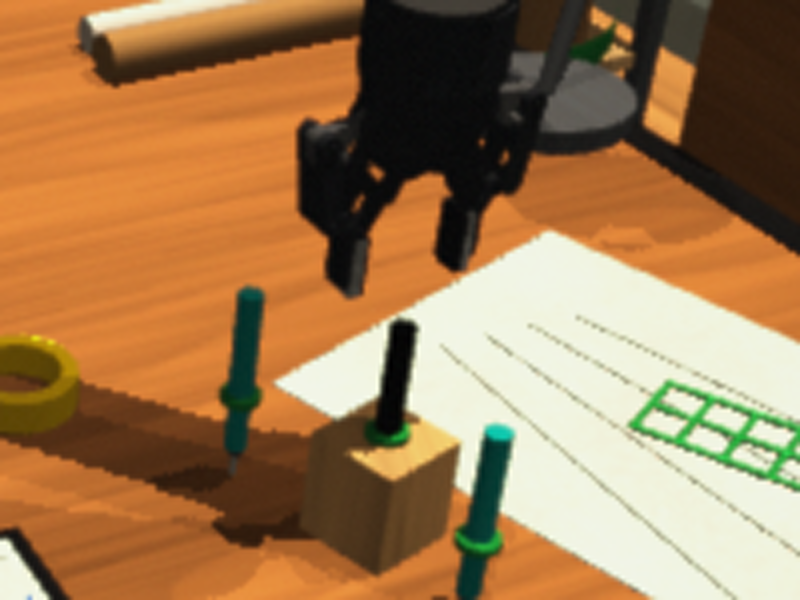

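The fingers straddle the stylus at crop (403,325) with the turquoise look-alikes well clear. I'll shift 8 mm in y, go down and grip.

```bash
python3 -m creep '{"grip":[0.7,0.7,0.7,0.7,0,0,0,0,0,0,0,0],"slide":[[0,-8,0],[0,0,26],[0,0,26],[0,0,23],[0,0,0],[0,0,0],[0,0,0],[0,0,0],[0,0,0],[0,0,0],[0,0,0],[0,0,0]],"delta_rot":[[0,0,0],[0,0,0],[0,0,0],[0,0,0],[0,0,0],[0,0,0],[0,0,0],[0,0,0],[0,0,0],[0,0,0],[0,0,0],[0,0,0]]}' 50
```

```text
t: 7.33
position: [0.5517, 0.3191, 0.1211]
tool_rot: [-179.9, -0.2, 0.0]
wrist_force: [-0.2, -2.0, 6.0]
finger_gap: 0.0146
gripper_force: 49.3
```

```bash
python3 -m creep '{"grip":[0,0,0,0,0,0,0,0,0],"slide":[[0,0,-10],[0,0,-20],[0,0,-20],[0,0,-20],[0,0,-20],[0,0,-20],[0,0,-10],[0,0,0],[0,0,0]],"delta_rot":[[0,0,0],[0,0,0],[0,0,0],[0,0,0],[0,0,0],[0,0,0],[0,0,0],[0,0,0],[0,0,0]]}'
python3 - <<'E'
from h import *
a=snap('scene','s3');o=r.observe();print(o['position'],o['tool_rot'],o['wrist_force'])
i=cv2.resize(a['img'][110:260,320:520],None,fx=4,fy=4,interpolation=cv2.INTER_CUBIC)
p=o['position'];print(proj(a,[p+[0,0,.028],p,p-[0,0,.042],p-[0,0,.104]]))
cv2.imwrite('pics/c3.png',i)
E
```

```text
t: 8.08
position: [0.5503, 0.3188, 0.2391]
tool_rot: [-180.0, -0.0, 0.0]
wrist_force: [0.1, -0.3, -0.8]
finger_gap: 0.0145
gripper_force: 48.9
[0.54987794 0.31837805 0.23802695] [1.79957434e+02 6.85176186e-02 4.26377068e-02] [-0.31179174  0.60191574 -1.42204074]
[[428.2 142.2]
 [426.3 154.1]
 [423.6 171.2]
 [419.8 195.2]]
```

View pics/c3.png

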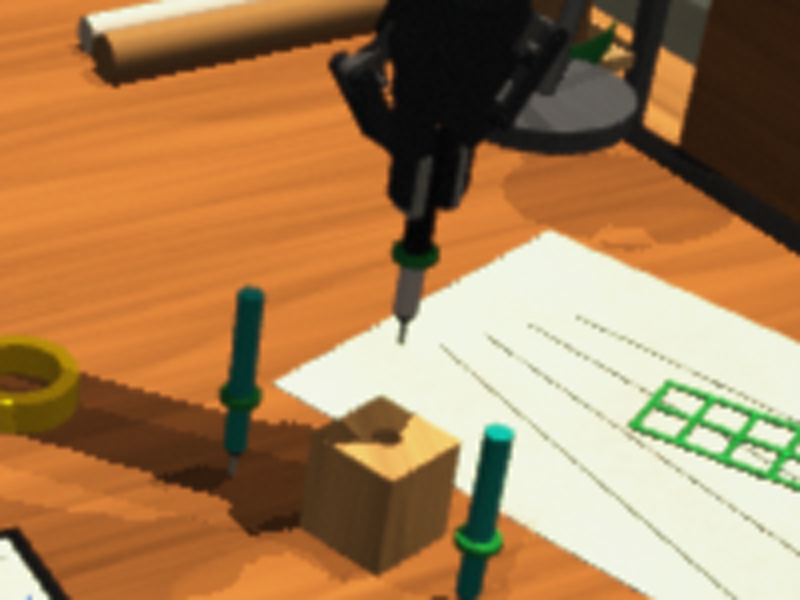

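The stylus is held upright and clear of the stand, nib at scene (420.5,195.8), which matches a tip about 105 mm below the TCP. Next it goes to above the mark.

```bash
python3 -m creep '{"grip":[0,0,0,0,0,0,0,0,0,0,0,0],"slide":[[5,28,0],[5,28,0],[5,28,0],[5,28,0],[5,28,0],[5,28,0],[5,28,0],[5,28,0],[6,28,0],[6,30,0],[0,0,30],[0,0,30]],"delta_rot":[[0,0,0],[0,0,0],[0,0,0],[0,0,0],[0,0,0],[0,0,0],[0,0,0],[0,0,0],[0,0,0],[0,0,0],[0,0,0],[0,0,0]]}'
python3 -m creep '{"grip":[0,0,0],"slide":[[0,0,10],[0,0,0],[0,0,0]],"delta_rot":[[0,0,0],[0,0,0],[0,0,0]]}'
python3 - <<'E'
from h import *
a=snap('scene','s4');b=snap('top','t4');o=r.observe();print(o['position'],o['tool_rot'],o['wrist_force'])
p=o['position'];print(proj(a,[p-[0,0,.104]]),proj(b,[p-[0,0,.104]]))
f=lambda i,x,y,w,h,s:cv2.resize(i[y:y+h,x:x+w],None,fx=s,fy=s,interpolation=cv2.INTER_CUBIC)
cv2.imwrite('pics/c4.png',np.hstack([f(a['img'],279,220,66,90,6),f(b['img'],230,150,66,90,6)]))
E
```

```text
t: 9.13
position: [0.6035, 0.0335, 0.1782]
tool_rot: [179.9, -0.1, -0.2]
wrist_force: [-0.0, 1.7, -0.8]
finger_gap: 0.0148
gripper_force: 49.1
t: 9.38
position: [0.6022, 0.0374, 0.1682]
tool_rot: [-180.0, 0.1, 0.1]
wrist_force: [-0.1, -0.5, -0.6]
finger_gap: 0.0147
gripper_force: 49.1
[0.60351105 0.03754106 0.17019109] [-1.79978777e+02 -1.18122109e-01  9.69169934e-02] [-0.71040069 -1.24170766 -0.76088262]
[[314.7 265.8]] [[258.5 192.3]]
```

View pics/c4.png

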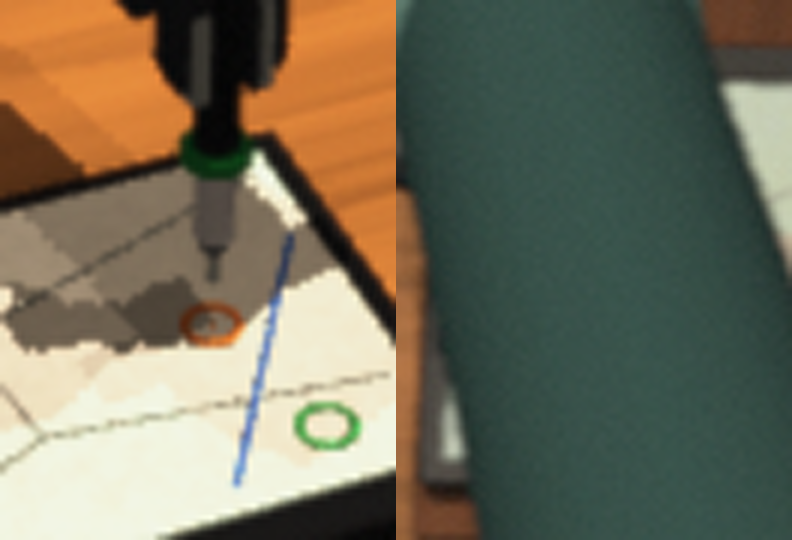

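The nib at crop (211,281) stands straight above the ring centre at (211,324). Before touching, I'll take an averaged baseline for height and force.

```bash
cat > m.py <<'E'
from h import *
L=[]
for i in range(12):
    eyes.camera('top');o=r.observe();L.append(np.r_[o['position']*1000,o['wrist_force']])
print(o['t'],np.mean(L,0).round(2),(np.std(L,0)/12**.5).round(2))
E
python3 m.py
python3 -m creep '{"grip":[0,0,0,0,0],"slide":[[0,0,5],[0,0,5],[0,0,5],[0,0,0],[0,0,0]],"delta_rot":[[0,0,0],[0,0,0],[0,0,0],[0,0,0],[0,0,0]]}'; python3 m.py
```

```text
10.0833 [ 6.0300e+02  3.6950e+01  1.6969e+02  2.9000e-01 -8.0000e-02 -8.9000e-01] [0.1  0.07 0.17 0.13 0.11 0.12]
t: 10.5
position: [0.6022, 0.0368, 0.1531]
tool_rot: [180.0, 0.1, 0.0]
wrist_force: [-0.8, 0.7, -0.6]
finger_gap: 0.0146
gripper_force: 49.1
11.1 [ 6.0269e+02  3.6760e+01  1.5399e+02 -8.0000e-02  7.0000e-02 -1.0000e+00] [0.02 0.01 0.05 0.12 0.18 0.15]
```

```bash
python3 -m creep '{"grip":[0,0,0,0],"slide":[[0,0,2],[0,0,2],[0,0,2],[0,0,0]],"delta_rot":[[0,0,0],[0,0,0],[0,0,0],[0,0,0]]}'; python3 m.py
python3 -m creep '{"grip":[0,0,0],"slide":[[0,0,1],[0,0,1],[0,0,0]],"delta_rot":[[0,0,0],[0,0,0],[0,0,0]]}'; python3 m.py
```

```text
t: 11.43
position: [0.6026, 0.0368, 0.1476]
tool_rot: [180.0, 0.0, 0.0]
wrist_force: [1.2, -0.1, 0.9]
finger_gap: 0.0145
gripper_force: 49.1
12.0333 [6.0270e+02 3.6750e+01 1.4797e+02 2.7000e-01 5.0000e-02 5.4000e-01] [0.01 0.01 0.02 0.13 0.14 0.1 ]
t: 12.28
position: [0.6026, 0.0368, 0.1458]
tool_rot: [180.0, -0.0, 0.0]
wrist_force: [1.0, -0.3, 0.9]
finger_gap: 0.0146
gripper_force: 49.1
12.8833 [ 6.0266e+02  3.6760e+01  1.4593e+02  4.7000e-01 -1.1000e-01  1.0900e+00] [0.   0.   0.01 0.15 0.19 0.1 ]
```

```bash
python3 m.py; python3 - <<'E'
from h import *
a=snap('scene','s5')
cv2.imwrite('pics/c5.png',cv2.resize(a['img'][225:295,270:360],None,fx=8,fy=8,interpolation=cv2.INTER_CUBIC))
E
```

```text
13.4833 [6.0263e+02 3.6750e+01 1.4590e+02 1.7000e-01 1.4000e-01 8.4000e-01] [0.   0.   0.   0.17 0.16 0.12]
```

View pics/c5.png

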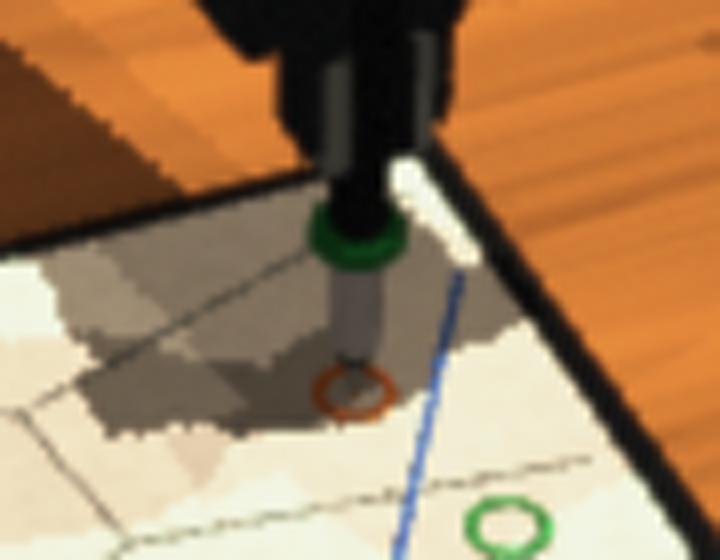

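The nib stands at the centre of the orange ring, crop (355,392). The averaged push is about 2 N, so the nib is about half-way in, and the stylus is upright and held. I'm handing in.

```bash
python3 -c "
from bench import r
print(r.finish_job())"
```

```text
the job is handed in; nothing more can be done
None
```

The leaf lies flat, and the stylus is held upright with its nib in the orange ring, pressed with about 2 N (roughly half-way in by measured force); the job was handed in at about 13.5 s.

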